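# Press a dowel home with the star wheel of a bench press

### The job

Slide the aluminium bar along its guides under the press until it rests against the back stop, then turn the press's star wheel by its spokes, pushing their tops away from you, until the ram has pushed the dowel fully home and bears firmly on it; feel for that and do not force it. Then turn the wheel back so that the ram stands a good 20 mm clear of the dowel, and leave the other things on the bench where they are.

Things in the scene. Friction and masses are not known exactly. Their poses are not given: they have to be found in the camera images.
- press: grey rack press fixed to the bench, turned by up to 0.2 rad; origin on the bench top under the ram's axis, +x to its back, z up. Base plate 250 x 110 x 20 mm, x -140 to +110 mm. Guide rails along x (-95 to +40 mm), 53 mm apart, tops at z 34 mm; back stop's face at x +40 mm. Head 60 mm wide, x -45 to +110 mm, z 135 to 215 mm; the 24 mm square ram rises through it to z 270 mm at most
- hub (a point): centre of the star wheel, on its axle (along the press's y) in the plane of the spokes; fixed in the press at x -20, y -105, z 170 mm; axes as the press. Hub 42 mm in diameter, 26 mm wide. Four straight steel spokes at right angles, 10 mm in diameter, with 18 mm balls at their ends (ball centres 86 mm from the axle, overall radius 95 mm)
- star (a joint): turn of the star wheel, rad, 0 to 5.1 between stops. The spokes stand at this value + n x 90 degrees from upright, leaning to the press's +x; it grows as the top of the wheel goes away from the robot. Each rad lowers the ram by 15 mm; turning back raises it. The wheel stays where it is left (friction 0.2 N m, 2 to 4 N at a spoke). The spokes are smooth; a straight level push can jam on one that leans steeply towards you
- ram_end (a point): middle of the lower end of the square ram, 125 mm above the bench at star = 0. A round nose with a stiff springy pad, 18 mm in diameter (about 20 N per mm), is screwed into it and ends 10 to 18 mm below this point, a different amount each time that is not reported; the pad meets the dowel
- work (a point): centre of the loose aluminium bar, 145 x 50 x 30 mm (long along x), 0.35 to 0.7 kg, flat on the base plate between the rails (1.5 mm play each side; oiled), underside 20 mm above the bench; at first 30 to 50 mm too far to the front. Its front end face, 72.5 mm in front of this point, always stays in front of the rails. Push on it with less than 35 N
- nest (a point): fixed point of the press where the bar's centre (work) lies when the bar rests against the back stop; axes as the press
- pin_top (a point): middle of the top of the steel dowel started in the bar, 32.5 mm behind the bar's centre; head 18 mm across, 4 mm thick. Top 29 to 35 mm above the bar's centre at first, 19 mm when home (head flat on the bar). Driving it takes 15 N of the ram (3 N more at a spoke). Once home, bear on it with over 30 N (10 N at a spoke, wheel friction included) for 0.2 s, never over 80 N (19 N at a spoke)
- nut: rusty hex nut, 19 x 21 x 10 mm, bystander; origin at the underside's centre
- bolt: grey bolt, 19 x 47 x 18 mm, bystander; origin at the underside's centre
- jar: jar of small hardware, 59 mm across and 97 mm high, bystander; origin at the underside's centre
- fuses: yellow and black carton, 56 x 38 x 26 mm, bystander; origin at the underside's centre
- pot: low white pot with a lid, 62 mm across and 34 mm high, bystander; origin at the underside's centre
There are look-alikes about, which are no part of the job. There is more than one size of the part that bears work; the job needs the middle-sized.

How it is judged (in metres and radians):
On the way, in this order (a step that is already met when the one before it is completed fails the run):
1. the bar rests against the back stop (within 3 mm) (x of work in the frame of nest above -0.003 m), for 0.2 s.
2. the ram bears on the dowel with at least 30 N while it is home (top within 1.5 mm of its home height) and the bar is at the stop (contact force between ram and pin above 30 N and z of pin_top in the frame of work below 0.0205 m and x of work in the frame of nest above -0.004 m), for 0.2 s.
At the end, for the whole second after the job is handed in: the dowel is home in the bar (top at most 20.5 mm above the bar's centre), the bar still lies within 6 mm of the back stop, the ram's lower end is more than 29 mm above the dowel (always so when its pad is 20 mm clear), and wheel and bar are at rest (z of pin_top in the frame of work below 0.0205 m and x of work in the frame of nest above -0.006 m and z of ram_end in the frame of pin_top above 0.029 m and velocity of joint star between -0.1 and 0.1 rad/s and linear speed of block below 0.01 m/s); the robot touches nothing.
It fails at once if the ram forced the dowel with more than 80 N (contact force between ram and pin above 80 N).
It fails at once if the bar was pushed with more than 35 N (contact force between the fingers and block above 35 N).
It fails at once if a bystander was moved by more than 30 mm (distance of any of nut, bolt, jar, fuses, pot from where it was at the start of the episode above 0.03 m).
It also fails if it takes over 72 s, if anything falls off the work surface, if the arm or the gripper's body presses on something with over 40 N, if the wrist force passes 120 N, or if a joint passes its speed limit or range.

### The arm

A 6-joint arm with a two-finger parallel gripper is mounted at the origin on a cart in front of the work surface, level with it; the furniture and walls round the work are solid. World frame = base frame: x ahead of the robot, y to its left, z up, the work surface at z = 0. Lengths are in m, angles in degrees, forces in N, time in s.
With the tool pointing down it reaches from about 0.4 to 0.925 m from the base axis. Payload 3.4 kg.
Tool frame: the origin (TCP) lies at the very end of the fingers, on their centre line; the grasp point (between the pads) lies 19 mm behind it; x points along the fingers, y is the direction in which the jaws open and shut, and the axes are right-handed (so a half turn about x gives the same grasp; the last joint's range is limited). The gripper opens to 85 mm and grips with 20 to 120 N. Pads are 22 mm wide; open, the fingers measure 114 mm over their backs; the gripper's body (76 mm by 85 mm) begins 54 mm behind the grasp point. The pads swing forward as they close: fully open they stand 13 mm farther back than shut.
Start: joints at [-68.726, 17.578, 86.31, -0, 76.112, -4.211], TCP at [0.247, -0.519, 0.231] pointing down, gripper open.
Joint ranges: [-179.03, 179.03], [-60, 130.46], [8.19, 133.38], [-81.62, 261.62], [5.75, 156.47], [-153.77, 153.77]. Speed limits (degrees/s): [147.25, 147.25, 180, 180, 180, 180].

### API

Orientations are given as [roll, pitch, yaw] about the fixed x, y, z axes, in that order (R = Rz(yaw) Ry(pitch) Rx(roll)).
In Python, from cell import manip, capture, calibration gives the robot as it stands.
- The arm moves only by the tool step_arm, never from a script. Its argument "series" is one flat list of numbers, 7 for each row, row after row: the finger opening in mm, from 0 to 85.4, then the shift along the tool's x, y, z in mm, then the turn, a rotation vector about the tool's x, y, z in rad. A call has 1 to 12 rows; each row is the pose to reach, as a shift and turn from the pose commanded when the call began, along the tool's axes at that moment; what a row does not reach only later rows make up. A row lasts 1/10 s, in which the tool goes at most 50 mm and 8.59 degrees, less where a joint would pass 70% of its speed; a pose out of reach is approached as far as the arm can. A call with a gripper value outside its range is refused whole. The fingers move at their own pace and stop on an object; "squeeze" is the grip in N (left out, the last holds). Time passes only in rows, so rows that repeat a pose let the fingers close. It gives the time, the measured TCP pose, the force and the opening at its end, in the units of the state.
- manip.get_obs(): the state, without advancing time (a new reading comes with each control period).
- capture(name): name is "side" or "top"; returns (picture, depth): 420x560x3 uint8, blue, green, red; 420x560 float32, m along the optical axis (not along the pixel's ray), 0 where there is no reading.
- calibration(name): a dict with "fov_y" (degrees; the focal length in pixels is half the picture's height over the tangent of half this angle, whatever the lens; pixels are square), "cx", "cy" (the principal point, pixels), "k1" (the pictures are not rectified: a ray, as slopes to the right and down, at radius r is drawn at 1 + k1 r^2 times it, then the intrinsics apply), "R" (3x3) and "t" (3): a world point X has camera coordinates R X + t. Camera axes: x right, y down, z forward; pixel columns grow to the right and rows downward; lengths in m; the calibration is good to about 2 mm. A picture is of the moment at which its call begins. calibration takes no time and is no camera call.
- manip.finish_job(): hands the job in, once; it reports no verdict.
The state is a dict: "t": time; "joints": joint angles; "joint_velocities": joint speeds; "joint_efforts": joint torques, N m; "ee_pos": TCP position; "ee_rot": TCP orientation; "contact_force": force on the tool from outside, world axes, zero at the start; "moment": the same for the moment, N m; "finger_gap": finger opening in m.
Only numpy, scipy, OpenCV 4.12 (cv2) and the standard library are available. Lean on these libraries where they do the work, as an engineer would, in place of code of your own. Each camera call takes 0.05 s, during which the arm holds its last target. There are 200 camera calls.

## Working session

There is one attempt and no reset: what is moved stays moved. The work goes in short steps, Python scripts to look and compute and a tool call to move; the robot and the scene stay as the last step left them, time stands still between calls to the robot, and variables do not carry over. Pictures are saved under pics/ and viewed, about 8 in all and at most 12, crops included, and the job is handed in when it is done.

Besides the shell and the picture viewer there is one more tool, called as name(argument=value, ...) on one line, values as JSON. step_arm: Moves the arm, as the interface text tells. Its arguments: {"type":"object","properties":{"series":{"type":"array","items":{"type":"number"}},"squeeze":{"type":"number"}},"required":["series"]}

```bash
ls; mkdir -p pics; cat > h.py <<'E'
import numpy as np, cv2
from cell import manip, capture, calibration
from scipy.spatial.transform import Rotation as Ro
def K(n):
    c=calibration(n); f=210/np.tan(np.radians(c['fov_y'])/2)
    return c,f
def world(n,u,v,d):
    c,f=K(n); x=(np.asarray(u,float)-c['cx'])/f; y=(np.asarray(v,float)-c['cy'])/f
    r0=np.hypot(x,y); r=r0.copy() if hasattr(r0,'copy') else r0
    for _ in range(20): r=r0/(1+c['k1']*r*r)
    s=1/(1+c['k1']*r*r); x=x*s;y=y*s
    P=np.stack([x*d,y*d,np.asarray(d)*1.0],-1)
    return (P-np.asarray(c['t']))@np.asarray(c['R'])
def proj(n,X):
    c,f=K(n); p=np.atleast_2d(X)@np.asarray(c['R']).T+np.asarray(c['t'])
    x=p[:,0]/p[:,2];y=p[:,1]/p[:,2];s=1+c['k1']*(x*x+y*y)
    return np.stack([x*s*f+c['cx'],y*s*f+c['cy']],-1)
E
python3 - <<'E'
from h import *
for n in('side','top'):
    p,d=capture(n); cv2.imwrite(f'pics/{n}0.png',p); np.save(f'pics/{n}0.npy',d); c=calibration(n); print(n,c['fov_y'],c['k1'],-np.array(c['R']).T@c['t'])
    print(np.array(c['R']).round(2))
print(manip.get_obs())
E
```

```text
pics
side 55.04963239498522 -0.011759411731375824 [-0.413718   -0.82238565  0.61359663]
[[ 0.53 -0.85 -0.01]
 [-0.34 -0.19 -0.92]
 [ 0.78  0.49 -0.39]]
top 50.865682234343225 -0.06471753374585859 [ 0.45958704 -0.22644605  1.36319237]
[[ 0.01 -1.   -0.01]
 [-1.   -0.01 -0.08]
 [ 0.08  0.01 -1.  ]]
{'t': 0.1, 'joints': array([-6.87255011e+01,  1.76167045e+01,  8.63742807e+01,  6.48562544e-04,
        7.61119732e+01, -4.21003231e+00]), 'joint_velocities': array([ 0.02792098, -0.03713191, -0.0903183 ,  0.00491863, -0.02386971,
        0.02781702]), 'joint_efforts': array([-7.05805496e-05, -4.58530891e+01, -2.52607691e+01, -1.22187780e-04,
        5.51908510e-03,  1.72409449e-05]), 'ee_pos': array([ 0.2471733 , -0.51848436,  0.23049984]), 'ee_rot': array([-94.56024234,  89.89703965, 110.9241326 ]), 'contact_force': array([-0.12808842,  0.75401412, -0.01317707]), 'moment': array([-0.05113558,  0.01346773,  0.01246792]), 'finger_gap': 0.08559647684484019}
```

View pics/side0.png

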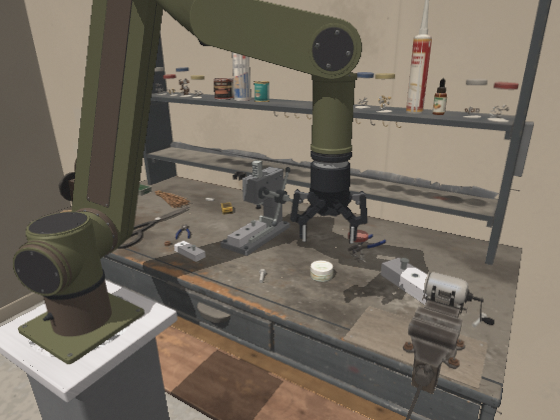

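View pics/top0.png

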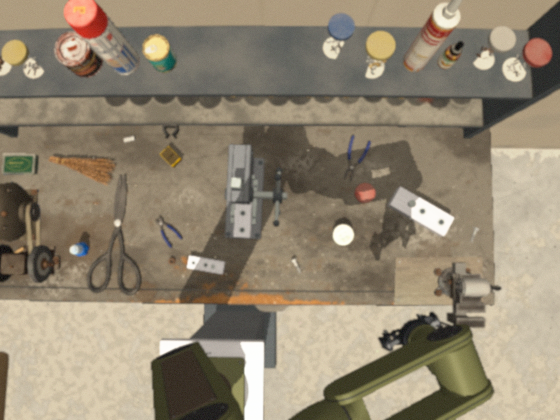

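The side view shows the press at about (258,205) with its wheel beside it. The top view shows three bars: one in the press at (241,220), a small one loose at (205,264), and a large one at (421,212). The middle-sized bar is the one between the press rails. I'll confirm this in an enlarged crop.

```bash
python3 - <<'E'
from h import *
p=cv2.imread('pics/top0.png')[135:275,180:300]; q=cv2.imread('pics/side0.png')[150:260,215:305]
a=cv2.resize(p,None,fx=4,fy=4,interpolation=cv2.INTER_CUBIC); b=cv2.resize(q,None,fx=3.5,fy=3.5,interpolation=cv2.INTER_CUBIC)
o=np.zeros((560,800,3),np.uint8); o[:a.shape[0],:a.shape[1]]=a; o[:b.shape[0],480:480+b.shape[1]]=b[:, :320]
cv2.imwrite('pics/c1.png',o)
d=np.load('pics/top0.npy')
for u,v in[(241,220),(205,264),(421,212),(240,165),(278,190),(275,220),(257,190),(240,183),(343,235)]:
    print(u,v,world('top',u,v,d[v,u]).round(3))
E
```

```text
241 220 [ 0.517 -0.092  0.052]
205 264 [0.384 0.018 0.024]
421 212 [ 0.545 -0.633  0.038]
240 165 [ 0.654 -0.104  0.215]
278 190 [ 0.59  -0.204  0.202]
275 220 [ 0.51  -0.197  0.213]
257 190 [ 0.609 -0.137  0.031]
240 183 [ 0.601 -0.109  0.261]
343 235 [ 0.474 -0.397  0.033]
```

View pics/c1.png

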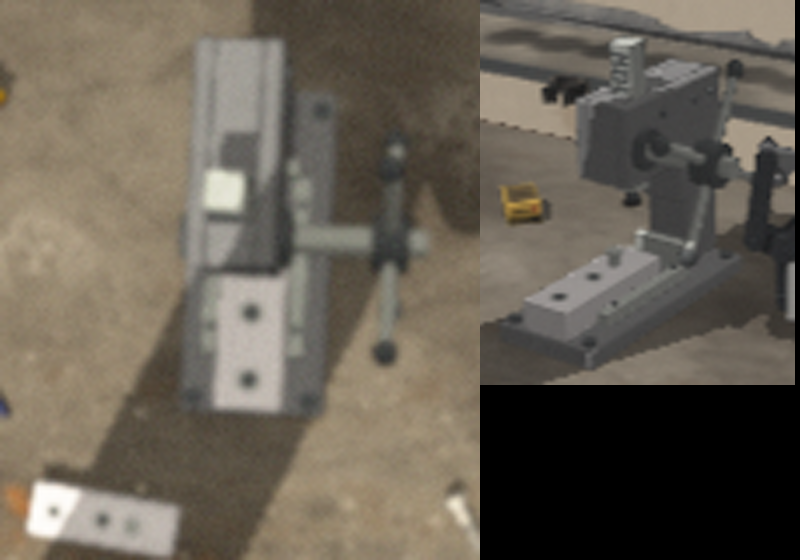

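```bash
python3 - <<'E'
from h import *
d=np.load('pics/top0.npy'); v,u=np.mgrid[130:245,205:300]; P=world('top',u,v,d[130:245,205:300]).reshape(-1,3)
def rect(m,nm):
    r=cv2.minAreaRect((P[m][:,:2]*1000).astype(np.float32)); print(nm,m.sum(),np.round(r[0],1),np.round(r[1],1),round(r[2],2),P[m][:,2].mean().round(4)); 
z=P[:,2];x=P[:,0];y=P[:,1]
rect((z>.2)&(z<.235)&(y>-.145),'head'); rect((z>.24)&(y>-.16),'ram')
rect((z>.043)&(z<.058)&(y>-.15)&(x<.57),'bar')
rect((z>.01)&(z<.028)&(y>-.18)&(y<-.03),'plate')
m=(y<-.165)&(z>.1); Q=P[m]; 
Q=Q[np.argsort(Q[:,0])]
for q in Q[::3]: print(q.round(3),end=' ')
# side cloud
d=np.load('pics/side0.npy'); v,u=np.mgrid[150:260,215:305]; S=world('side',u,v,d[150:260,215:305]).reshape(-1,3)
np.save('pics/S.npy',S)
E
```

```text
head 1202 [635.  -99.8] [ 62.3 154.4] 87.02 0.2142
ram 114 [600.9 -98.6] [24.7 25.3] 88.83 0.2604
bar 566 [517.  -95.9] [ 50.6 102.7] 89.0 0.0499
plate 838 [587.2 -98.1] [110.3 250. ] 87.96 0.0197
[ 0.46  -0.226  1.363] [ 0.46  -0.226  1.363] [ 0.46  -0.226  1.363] [ 0.46  -0.226  1.363] [ 0.46  -0.226  1.363] [ 0.46  -0.226  1.363] [ 0.46  -0.226  1.363] [ 0.46  -0.226  1.363] [ 0.46  -0.226  1.363] [ 0.46  -0.226  1.363] [ 0.46  -0.226  1.363] [ 0.46  -0.226  1.363] [ 0.495 -0.2    0.215] [ 0.497 -0.2    0.219] [ 0.497 -0.197  0.216] [ 0.5   -0.203  0.222] [ 0.5   -0.195  0.216] [ 0.5   -0.208  0.212] [ 0.502 -0.203  0.219] [ 0.502 -0.2    0.215] [ 0.505 -0.197  0.219] [ 0.505 -0.202  0.217] [ 0.507 -0.2    0.219] [ 0.508 -0.195  0.213] [ 0.51  -0.197  0.213] [ 0.513 -0.205  0.211] [ 0.513 -0.197  0.204] [ 0.516 -0.202  0.209] [ 0.518 -0.197  0.207] [ 0.521 -0.205  0.207] [ 0.521 -0.197  0.203] [ 0.524 -0.205  0.203] [ 0.526 -0.205  0.203] [ 0.529 -0.202  0.203] [ 0.53  -0.197  0.195] [ 0.532 -0.202  0.199] [ 0.535 -0.199  0.198] [ 0.535 -0.206  0.1  ] [ 0.538 -0.204  0.194] [ 0.54
[... 2214 characters left out ...]
02  0.228] [ 0.607 -0.207  0.239] [ 0.607 -0.202  0.234] [ 0.609 -0.202  0.24 ] [ 0.61  -0.207  0.236] [ 0.611 -0.205  0.248] [ 0.612 -0.205  0.254] [ 0.613 -0.21   0.251] [ 0.614 -0.209  0.158] [ 0.615 -0.202  0.252] [ 0.615 -0.197  0.249] [ 0.617 -0.197  0.255] [ 0.618 -0.2    0.252] [ 0.618 -0.212  0.248] [ 0.62  -0.207  0.255] [ 0.62  -0.197  0.251] [ 0.622 -0.2    0.255] [ 0.623 -0.207  0.253] [ 0.624 -0.208  0.15 ] [ 0.626 -0.207  0.251] [ 0.645 -0.208  0.142] [ 0.648 -0.202  0.137] [ 0.649 -0.199  0.132] [ 0.651 -0.208  0.137] [ 0.652 -0.199  0.131] [ 0.654 -0.205  0.139] [ 0.655 -0.197  0.131] [ 0.656 -0.2    0.138] [ 0.657 -0.211  0.136] [ 0.659 -0.205  0.14 ] [ 0.66  -0.199  0.135]
```

Only the bar between the press rails (crop (250,340)) has the press and dowel around it, and it is middle-sized. The loose bars at crop (105,518) and top (421,212) are look-alikes. The press origin is about (0.602, -0.0985) with yaw about -2°. The hub is about (0.578, -0.203, 0.17), the spokes stand at +29° (star about 0.5), and the bar's front is at x about 0.466.

```bash
cat >> h.py <<'E'
def cur():
    o=manip.get_obs(); return np.array(o['ee_pos']),Ro.from_euler('xyz',o['ee_rot'],degrees=True),o
def ori(x,y):
    x=np.array(x,float);x/=np.linalg.norm(x);y=np.array(y,float);y-=x*(x@y);y/=np.linalg.norm(y)
    return Ro.from_matrix(np.stack([x,y,np.cross(x,y)],1))
def rel(p,R,base=None):
    p0,R0,_=cur()
    if base is not None: p0,R0=base
    s=R0.inv().apply(np.array(p)-p0)*1000; w=(R0.inv()*R).as_rotvec()
    print([float(round(a,1)) for a in s],[float(round(a,3)) for a in w])
E
python3 - <<'E'
from h import *
p,R,o=cur(); print(p,R.as_matrix().round(3))
x=[.26,0,-.97]
for s in(1,-1):
    T=ori(x,[0,s,0]); rel([.43,-.095,.2],T); rel([.445,-.095,.033],T,([.43,-.095,.2],T))
    T2=ori([0,1,-.3],[s,0,0]); print((T.inv()*T2).as_rotvec())
# other tall things near the wheel's right
d=np.load('pics/top0.npy'); v,u=np.mgrid[130:280,285:480]; P=world('top',u,v,d[130:280,285:480]).reshape(-1,3)
P=P[(P[:,2]>.04)&(P[:,2]<.5)]; 
h,xe,ye=np.histogram2d(P[:,0],P[:,1],bins=[np.arange(.3,.85,.03),np.arange(-.8,-.2,.03)])
for i,j in np.argwhere(h>3): 
    q=P[(P[:,0]//.0001>=0)&(P[:,0]>=xe[i])&(P[:,0]<xe[i+1])&(P[:,1]>=ye[j])&(P[:,1]<ye[j+1])]; print(q.mean(0).round(2),len(q),q[:,2].max().round(3))
E
```

```text
[ 0.2471733  -0.51848436  0.23049984] [[-0.001  0.43  -0.903]
 [ 0.002 -0.903 -0.43 ]
 [-1.    -0.002 -0.   ]]
[31.1, -303.6, -347.2] [-2.677, -0.082, 0.353]
[165.2, 0.0, -28.7] [0.0, 0.0, 0.0]
[1.48875279 1.18739289 0.83026073]
[31.1, -303.6, -347.2] [0.442, 0.258, 0.06]
[165.2, 0.0, 28.7] [0.0, 0.0, 0.0]
[ 1.48875279 -1.18739289 -0.83026073]
[ 0.36 -0.75  0.15] 18 0.168
[ 0.35 -0.72  0.1 ] 78 0.171
[ 0.36 -0.71  0.15] 10 0.167
[ 0.37 -0.75  0.08] 83 0.135
[ 0.37 -0.73  0.08] 115 0.136
[ 0.39 -0.75  0.06] 12 0.061
[ 0.39 -0.73  0.05] 15 0.062
[ 0.5  -0.7   0.04] 28 0.046
[ 0.5  -0.67  0.04] 21 0.045
[ 0.52 -0.72  0.04] 17 0.043
[ 0.53 -0.69  0.04] 30 0.043
[ 0.52 -0.66  0.04] 34 0.045
[ 0.53 -0.63  0.04] 21 0.045
[ 0.53 -0.61  0.04] 11 0.043
[ 0.55 -0.69  0.04] 7 0.044
[ 0.55 -0.66  0.04] 24 0.044
[ 0.55 -0.63  0.04] 40 0.045
[ 0.56 -0.6   0.05] 59 0.069
[ 0.56 -0.58  0.04] 36 0.065
[ 0.56 -0.55  0.04] 14 0.045
[ 0.57 -0.45  0.09] 10 0.1
[ 0.58 -0.63  0.04] 19 0.045
[ 0.58 -0.6   0.05] 37 0.069
[ 0.58 -0.58  0.04] 44 0.067
[ 0.58 -0.55  0.04] 15 0.043
[ 0.59 -0.47  0.1 ] 27 0.099
[ 0.58 -0.45  0.1 ] 99 0.102
[ 0.59 -0.43  0.09] 58 0.101
[ 0.58 -0.22  0.18] 14 0.182
[ 0.61 -0.57  0.04] 21 0.045
[ 0.61 -0.47  0.1 ] 16 0.099
[ 0.61 -0.45  0.1 ] 85 0.101
[ 0.61 -0.43  0.09] 40 0.102
[ 0.78 -0.79  0.06] 13 0.106
[ 0.78 -0.78  0.07] 55 0.111
```

step_arm(series=[0,31,-304,-347,0.442,0.258,0.06,0,31,-304,-347,0.442,0.258,0.06,0,31,-304,-347,0.442,0.258,0.06,0,31,-304,-347,0.442,0.258,0.06,0,31,-304,-347,0.442,0.258,0.06,0,31,-304,-347,0.442,0.258,0.06,0,31,-304,-347,0.442,0.258,0.06,0,31,-304,-347,0.442,0.258,0.06,0,31,-304,-347,0.442,0.258,0.06,0,31,-304,-347,0.442,0.258,0.06,0,31,-304,-347,0.442,0.258,0.06,0,31,-304,-347,0.442,0.258,0.06])

```text
t: 1.3
ee_pos: [0.4296, -0.0951, 0.2001]
ee_rot: [179.6, 75.0, -0.3]
contact_force: [-0.7, 1.2, -0.5]
finger_gap: 0.0001
```

step_arm(series=[0,160,0,43,0,0,0,0,160,0,43,0,0,0,0,160,0,43,0,0,0,0,160,0,43,0,0,0,0,160,0,43,0,0,0,0,164,0,28,0,0,0,0,165,0,22,0,0,0,0,165,0,22,0,0,0])

```text
t: 2.1
ee_pos: [0.4539, -0.0973, 0.0369]
ee_rot: [179.2, 74.7, -0.8]
contact_force: [0.1, -0.3, -0.8]
finger_gap: -0.0003
```

step_arm(series=[0,0.8,0,-3,0,0,0,0,1.6,0,-6,0,0,0,0,2.4,0,-9,0,0,0,0,3.2,0,-12,0,0,0,0,4,0,-15,0,0,0,0,4.8,0,-18,0,0,0,0,5.6,0,-21,0,0,0,0,6.2,0,-23.5,0,0,0,0,6.6,0,-25,0,0,0,0,6.6,0,-25,0,0,0])

```text
t: 3.1
ee_pos: [0.4778, -0.0957, 0.0354]
ee_rot: [179.6, 74.9, -0.4]
contact_force: [-1.1, 0.2, -0.7]
finger_gap: 0.0
```

step_arm(series=[0,0.2,0,-0.7,0,0,0,0,0.4,0,-1.4,0,0,0,0,0.6,0,-2.1,0,0,0,0,0.8,0,-2.8,0,0,0,0,0.8,0,-3,0,0,0])

```text
t: 3.6
ee_pos: [0.4804, -0.0956, 0.0354]
ee_rot: [179.7, 75.0, -0.3]
contact_force: [-1.4, -0.0, -0.6]
finger_gap: 0.0001
```

step_arm(series=[0,0.2,0,-0.7,0,0,0,0,0.4,0,-1.4,0,0,0,0,0.6,0,-2.1,0,0,0,0,0.8,0,-2.8,0,0,0,0,0.9,0,-3.4,0,0,0,0,0.9,0,-3.4,0,0,0])

```text
t: 4.2
ee_pos: [0.4841, -0.0956, 0.0354]
ee_rot: [179.6, 74.9, -0.4]
contact_force: [-1.5, 1.0, -0.2]
finger_gap: -0.0002
```

step_arm(series=[0,0.1,0,-0.4,0,0,0,0,0.2,0,-0.8,0,0,0,0,0.3,0,-1.2,0,0,0,0,0.4,0,-1.6,0,0,0,0,0.4,0,-1.6,0,0,0])

```text
t: 4.7
ee_pos: [0.4856, -0.0956, 0.0354]
ee_rot: [179.6, 74.9, -0.3]
contact_force: [-2.1, -0.2, -0.8]
finger_gap: 0.0
```

step_arm(series=[0,0.1,0,-0.4,0,0,0,0,0.2,0,-0.8,0,0,0,0,0.3,0,-1.2,0,0,0,0,0.3,0,-1.2,0,0,0])

```text
t: 5.1
ee_pos: [0.4869, -0.0956, 0.0355]
ee_rot: [179.6, 74.9, -0.3]
contact_force: [-2.2, 0.3, -0.8]
finger_gap: 0.0002
```

```bash
python3 - <<'E'
from h import *
p,d=capture('side'); cv2.imwrite('pics/s2.png',cv2.resize(p[150:260,205:315],None,fx=6,fy=5,interpolation=cv2.INTER_CUBIC)[:, :790])
p,d=capture('top'); v,u=np.mgrid[130:245,205:300]; P=world('top',u,v,d[130:245,205:300]).reshape(-1,3)
x,y,z=P.T
m=(z>.043)&(z<.058)&(y>-.15)&(x<.57); print(m.sum(),P[m].min(0),P[m].max(0)); print(cur()[2]['contact_force'],cur()[0])
E
```

```text
401 [ 0.49000727 -0.12095143  0.04303359] [ 0.56798427 -0.07000556  0.05765019]
[-1.86693743 -0.52157275  0.06743624] [ 0.48691276 -0.09562109  0.03548795]
```

step_arm(series=[0,0.1,0,-0.4,0,0,0,0,0.2,0,-0.8,0,0,0,0,0.3,0,-1.2,0,0,0,0,0.4,0,-1.6,0,0,0,0,0.4,0,-1.6,0,0,0])

```text
t: 5.7
ee_pos: [0.4884, -0.0956, 0.0354]
ee_rot: [179.7, 75.0, -0.3]
contact_force: [-1.2, -0.2, 0.1]
finger_gap: -0.0001
```

step_arm(series=[0,0.1,0,-0.3,0,0,0,0,0.2,0,-0.6,0,0,0,0,0.3,0,-0.9,0,0,0,0,0.3,0,-1.2,0,0,0,0,0.3,0,-1.2,0,0,0])

```text
t: 6.2
ee_pos: [0.4886, -0.0953, 0.0353]
ee_rot: [179.8, 75.0, -0.2]
contact_force: [-6.0, -0.2, 1.7]
finger_gap: -0.0004
```

View pics/s2.png

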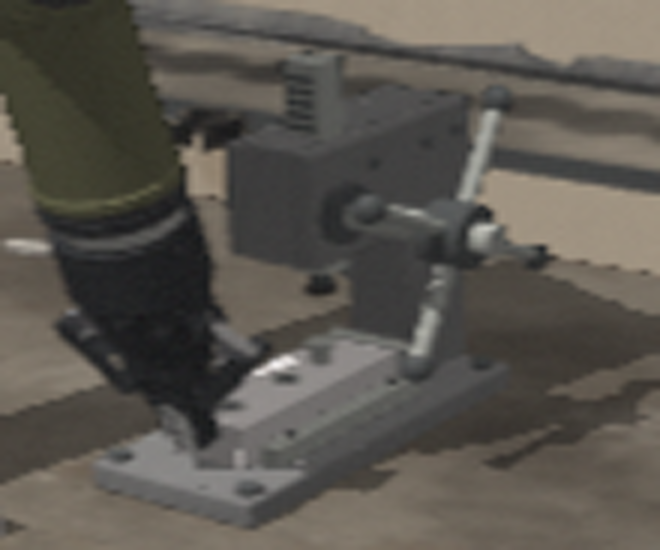

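The picture shows the fingertips on the bar's front face at (215,450) and the bar between the rails. The force has risen to 6 N with no further motion, so the bar is at the stop. I'll hold briefly, then retreat.

step_arm(series=[0,0.1,0,-0.4,0,0,0,0,0.1,0,-0.4,0,0,0,0,0.1,0,-0.4,0,0,0,0,-8,0,30,0,0,0,0,-8,0,30,0,0,0,0,-60,0,20,0,0,0,0,-110,0,0,0,0,0,0,-168,0,-14,0,0,0,0,-168,0,-14,0,0,0,0,-168,0,-14,0,0,0])

```text
t: 7.2
ee_pos: [0.4638, -0.0967, 0.2063]
ee_rot: [178.8, 74.3, -1.2]
contact_force: [0.1, 0.5, 0.1]
finger_gap: -0.0002
```

```bash
python3 - <<'E'
from h import *
p,R,o=cur(); print(p,o['joints'].round(1))
a=R.as_matrix()[:,0]; b=np.array([0,.866,-.5]); T=Ro.from_rotvec(np.cross(a,b)/np.linalg.norm(np.cross(a,b))*np.arccos(a@b))*R
print(T.as_matrix().round(3)); rel([.44,-.40,.32],T)
E
```

```text
[ 0.46375414 -0.09674356  0.20632123] [-21.1   3.6 111.2   6.8  50.6  65.2]
[[-0.     0.159 -0.987]
 [ 0.866 -0.494 -0.079]
 [-0.5   -0.855 -0.138]]
[-114.2, 303.9, -7.5] [-0.0, -0.164, -1.062]
```

step_arm(series=[0,-45,0,10,0,0,0,0,-88,0,18,0,0,0,0,-114,304,-8,0,-0.164,-1.062,0,-114,304,-8,0,-0.164,-1.062,0,-114,304,-8,0,-0.164,-1.062,0,-114,304,-8,0,-0.164,-1.062,0,-114,304,-8,0,-0.164,-1.062,0,-114,304,-8,0,-0.164,-1.062,0,-114,304,-8,0,-0.164,-1.062,0,-114,304,-8,0,-0.164,-1.062,0,-114,304,-8,0,-0.164,-1.062,0,-114,304,-8,0,-0.164,-1.062])

```text
t: 8.4
ee_pos: [0.4381, -0.3992, 0.3122]
ee_rot: [-98.3, 29.7, 90.4]
contact_force: [0.1, -0.4, 0.7]
finger_gap: -0.0001
```

```bash
cat >> h.py <<'E'
H=np.array([.578,-.203,.170])
def peg(phi,r=.065,off=0.013):  # TCP for peg at angle phi(deg) in wheel plane
    f=np.radians(phi); yw=np.radians(-2); ex=np.array([np.cos(yw),np.sin(yw),0])
    c=H+r*np.sin(f)*ex+np.array([0,0,r*np.cos(f)]); return c+np.array([0,.866,-.5])*off/.866
E
python3 - <<'E'
from h import *
p,R,o=cur(); print(p,R.as_matrix().round(3),o['joints'].round(1))
R=Ro.from_matrix([[0,.159,-.987],[.866,-.494,-.079],[-.5,-.855,-.138]])
rel(peg(-95,off=-.08),R); rel(peg(-95),R)
E
```

```text
[ 0.43806989 -0.39916822  0.3121997 ] [[-0.006  0.148 -0.989]
 [ 0.869 -0.489 -0.078]
 [-0.495 -0.86  -0.126]] [-61.5  43.6  54.1  34.6 133.9  32.1]
[152.8, 40.7, -70.9] [-0.011, 0.005, 0.007]
[260.2, 41.4, -71.4] [-0.011, 0.005, 0.007]
```

step_arm(series=[0,40,41,-71,0,0,0,0,80,41,-71,0,0,0,0,120,41,-71,0,0,0,0,153,41,-71,0,0,0,0,153,41,-71,0,0,0,0,190,41,-71,0,0,0,0,230,41,-71,0,0,0,0,260,41,-71,0,0,0,0,260,41,-71,0,0,0,0,260,41,-71,0,0,0])

```text
t: 9.4
ee_pos: [0.5129, -0.1878, 0.161]
ee_rot: [-98.6, 29.9, 90.4]
contact_force: [0.0, -0.6, 0.5]
finger_gap: -0.0002
```

```bash
python3 - <<'E'
from h import *
p,R,o=cur(); print(p,R.as_matrix().round(3),o['joints'].round(1),o['contact_force'].round(1))
p,d=capture('side'); cv2.imwrite('pics/s3.png',cv2.resize(p[140:260,200:350],None,fx=5,fy=5,interpolation=cv2.INTER_CUBIC))
R=Ro.from_matrix([[0,.159,-.987],[.866,-.494,-.079],[-.5,-.855,-.138]])
for a in range(-85,50,10): print(a,end=' '); rel(peg(a),R,(peg(-95),R))
E
```

```text
[ 0.51287062 -0.18783501  0.16097014] [[-0.005  0.152 -0.988]
 [ 0.867 -0.493 -0.081]
 [-0.499 -0.857 -0.129]] [-48.   42.6  81.2  36.6 105.2  26.3] [ 0.  -0.6  0.5]
-85 [-5.7, -9.7, -1.6] [0.0, 0.0, 0.0]
-75 [-11.3, -18.9, -5.0] [0.0, 0.0, 0.0]
-65 [-16.7, -27.3, -10.3] [0.0, 0.0, 0.0]
-55 [-21.8, -34.7, -17.2] [0.0, 0.0, 0.0]
-45 [-26.4, -40.8, -25.6] [0.0, 0.0, 0.0]
-35 [-30.3, -45.5, -35.1] [0.0, 0.0, 0.0]
-25 [-33.4, -48.6, -45.6] [0.0, 0.0, 0.0]
-15 [-35.7, -50.1, -56.6] [0.0, 0.0, 0.0]
-5 [-37.0, -49.8, -67.8] [0.0, 0.0, 0.0]
5 [-37.3, -47.8, -79.0] [0.0, 0.0, 0.0]
15 [-36.7, -44.2, -89.7] [0.0, 0.0, 0.0]
25 [-35.1, -39.0, -99.6] [0.0, 0.0, 0.0]
35 [-32.5, -32.4, -108.5] [0.0, 0.0, 0.0]
45 [-29.1, -24.6, -116.1] [0.0, 0.0, 0.0]
```

View pics/s3.png

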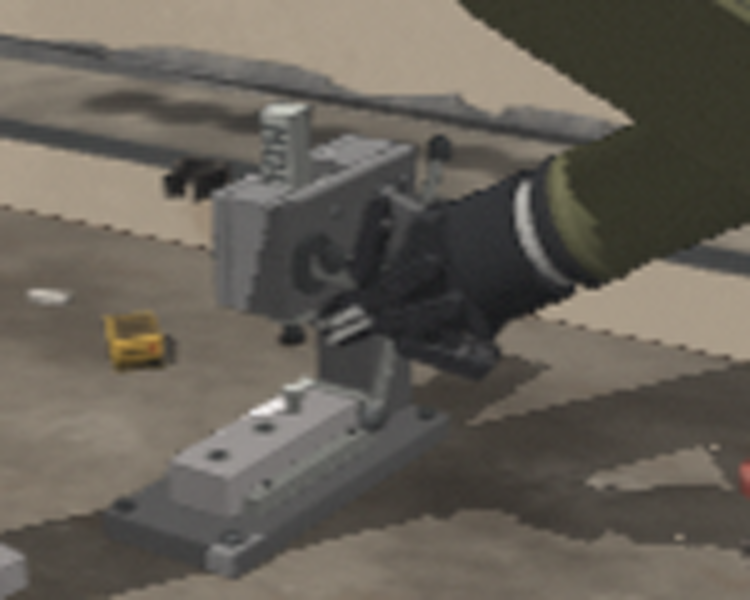

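The fingertips are between the front spokes at (345,325), the force is zero and the bar lies at the stop. I'll sweep the wheel.

step_arm(series=[0,-5.7,-9.7,-1.6,0,0,0,0,-11.3,-18.9,-5,0,0,0,0,-16.7,-27.3,-10.3,0,0,0,0,-21.8,-34.7,-17.2,0,0,0,0,-26.4,-40.8,-25.6,0,0,0,0,-30.3,-45.5,-35.1,0,0,0,0,-33.4,-48.6,-45.6,0,0,0,0,-35.7,-50.1,-56.6,0,0,0,0,-37,-49.8,-67.8,0,0,0,0,-37.3,-47.8,-79,0,0,0,0,-36.7,-44.2,-89.7,0,0,0,0,-35.1,-39,-99.6,0,0,0])

```text
t: 10.65
ee_pos: [0.6062, -0.1911, 0.2223]
ee_rot: [-98.4, 29.7, 90.4]
contact_force: [-2.4, 1.0, 0.6]
finger_gap: 0.0
```

```bash
python3 - <<'E'
from h import *
p,R,o=cur(); print(p,R.as_euler('xyz',degrees=True).round(1),o['joints'].round(1),o['contact_force'].round(1))
p,d=capture('top'); v,u=np.mgrid[130:245,205:300]; P=world('top',u,v,d[130:245,205:300]).reshape(-1,3)
x,y,z=P.T
m=(z>.19)&(z<.3)&(abs(x-.602)<.008)&(abs(y+.0985)<.008); print('ramtop',np.median(z[m]))
m=(z>.043)&(z<.058)&(y>-.15)&(x<.57)&(y<-.05); print('bar front',np.sort(x[m])[:20:4])
p,d=capture('side'); cv2.imwrite('pics/s4.png',cv2.resize(p[140:260,200:350],None,fx=5,fy=5,interpolation=cv2.INTER_CUBIC))
E
```

```text
[ 0.60619788 -0.19105218  0.22230913] [-98.4  29.7  90.4] [-43.2  43.7  67.6  42.8 112.2  38.4] [-2.4  1.   0.6]
ramtop 0.2353556268620364
bar front [0.49861122 0.49869365 0.49878559 0.49887949 0.49897572]
```

View pics/s4.png

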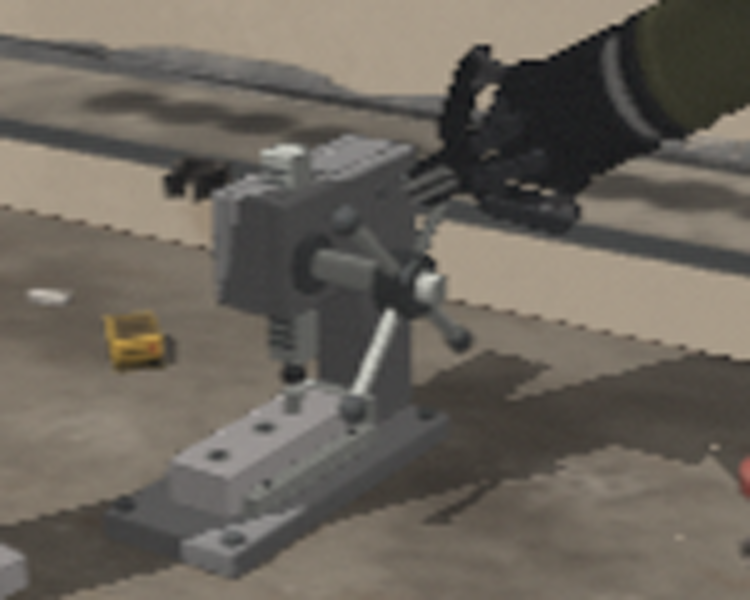

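The wheel has turned: the ram nose at (292,372) is just above the dowel at (293,395), and the bar's front is at x 0.498, at the stop. Next I go back for the following spoke.

```bash
python3 - <<'E'
from h import *
R=Ro.from_matrix([[0,.159,-.987],[.866,-.494,-.079],[-.5,-.855,-.138]])
print(peg(25)); rel(peg(-85,off=-.08),R,(peg(25),R)); rel(peg(-85),R,(peg(25),R))
for a in range(-75,35,10): print(a,end=' '); rel(peg(a),R,(peg(-85),R))
E
```

```text
[ 0.60545345 -0.1909587   0.22140423]
[-78.0, 29.3, 98.0] [0.0, 0.0, 0.0]
[29.4, 29.3, 98.1] [0.0, 0.0, 0.0]
-75 [-5.6, -9.2, -3.5] [0.0, 0.0, 0.0]
-65 [-11.1, -17.6, -8.8] [0.0, 0.0, 0.0]
-55 [-16.2, -25.0, -15.7] [0.0, 0.0, 0.0]
-45 [-20.7, -31.1, -24.0] [0.0, 0.0, 0.0]
-35 [-24.6, -35.8, -33.6] [0.0, 0.0, 0.0]
-25 [-27.7, -39.0, -44.0] [0.0, 0.0, 0.0]
-15 [-30.0, -40.4, -55.0] [0.0, 0.0, 0.0]
-5 [-31.3, -40.1, -66.3] [0.0, 0.0, 0.0]
5 [-31.7, -38.1, -77.4] [0.0, 0.0, 0.0]
15 [-31.0, -34.5, -88.1] [0.0, 0.0, 0.0]
25 [-29.4, -29.3, -98.1] [0.0, 0.0, 0.0]
```

step_arm(series=[0,-3,3,8,0,0,0,0,-50,3,8,0,0,0,0,-100,3,10,0,0,0,0,-110,15,45,0,0,0,0,-90,29,90,0,0,0,0,-78,29,98,0,0,0,0,-78,29,98,0,0,0,0,-40,29,98,0,0,0,0,0,29,98,0,0,0,0,29,29,98,0,0,0,0,29,29,98,0,0,0,0,29,29,98,0,0,0])

```text
t: 11.95
ee_pos: [0.5134, -0.1883, 0.1712]
ee_rot: [-98.5, 29.8, 90.4]
contact_force: [0.2, -0.9, 0.5]
finger_gap: 0.0002
```

step_arm(series=[0,-5.6,-9.2,-3.5,0,0,0,0,-8.5,-13.5,-6,0,0,0,0,-11.1,-17.6,-8.8,0,0,0,0,-14,-21.5,-12,0,0,0,0,-16.2,-25,-15.7,0,0,0,0,-16.2,-25,-15.7,0,0,0])

```text
t: 12.55
ee_pos: [0.525, -0.1891, 0.2029]
ee_rot: [-98.5, 29.8, 90.3]
contact_force: [-0.6, -0.7, 0.2]
finger_gap: 0.0001
```

step_arm(series=[0,-2.3,-3.1,-4,0,0,0,0,-4.5,-6.1,-8.3,0,0,0,0,-6.5,-8.6,-13,0,0,0,0,-8.4,-10.8,-17.9,0,0,0,0,-10,-12.5,-23,0,0,0,0,-11.5,-14,-28.3,0,0,0,0,-11.5,-14,-28.3,0,0,0])

```text
t: 13.25
ee_pos: [0.5507, -0.1894, 0.2237]
ee_rot: [-98.4, 29.7, 90.4]
contact_force: [-0.7, -0.1, 0.1]
finger_gap: -0.0001
```

step_arm(series=[0,-1.2,-0.8,-5.5,0,0,0,0,-2.3,-1.4,-11,0,0,0,0,-3,-1.4,-16.5,0,0,0,0,-3.6,-1.1,-22.3,0,0,0,0,-3.6,-1.1,-22.3,0,0,0])

```text
t: 13.75
ee_pos: [0.5723, -0.1901, 0.2292]
ee_rot: [-98.4, 29.7, 90.5]
contact_force: [-3.9, -0.1, -1.3]
finger_gap: -0.0001
```

```bash
cat > r.py <<'E'
from h import *
p,d=capture('top'); v,u=np.mgrid[130:245,205:300]; P=world('top',u,v,d[130:245,205:300]).reshape(-1,3)
x,y,z=P.T
m=(z>.19)&(z<.3)&(abs(x-.602)<.007)&(abs(y+.0985)<.007); rt=np.median(z[m]); print('ramtop',rt,'star~',.506+(.2604-rt)/.015)
p,R,o=cur(); c=p-np.array([0,.866,-.5])*.015-H; F=o['contact_force']
print('phi',np.degrees(np.arctan2(c[0],c[2])).round(1),'r',np.hypot(c[0],c[2]).round(4),'F',F.round(1),'torque',round(-(c[2]*F[0]-c[0]*F[2]),3))
E
python3 r.py
```

```text
ramtop 0.22081345793497179 star~ 3.145102804335216
phi -4.8 r 0.067 F [-2.5  1.2 -1.2] torque 0.175
```

step_arm(series=[0,-0.2,0.5,-3,0,0,0,0,-0.3,1,-5.6,0,0,0,0,-0.4,1.5,-8.4,0,0,0,0,-0.4,2,-11.1,0,0,0,0,-0.4,2,-11.1,0,0,0])

```text
t: 14.3
ee_pos: [0.5832, -0.1905, 0.2292]
ee_rot: [-98.3, 29.7, 90.5]
contact_force: [-4.0, 0.8, -1.0]
finger_gap: 0.0003
```

```bash
python3 r.py
```

```text
ramtop 0.21779539945373522 star~ 3.3463067030843208
phi 4.5 r 0.0669 F [-4.7  2.1 -0.4] torque 0.312
```

step_arm(series=[0,0.1,0.8,-2.7,0,0,0,0,0.3,1.6,-5.4,0,0,0,0,0.3,1.6,-5.4,0,0,0])

```text
t: 14.65
ee_pos: [0.5889, -0.1907, 0.2284]
ee_rot: [-98.4, 29.7, 90.4]
contact_force: [-3.8, 0.7, -0.1]
finger_gap: -0.0
```

```bash
python3 r.py
```

```text
ramtop 0.21705307334516066 star~ 3.3957951103226236
phi 9.4 r 0.0668 F [-5.3  1.4 -0. ] torque 0.35
```

step_arm(series=[0,0.2,1,-2.7,0,0,0,0,0.4,2,-5.3,0,0,0,0,0.4,2,-5.3,0,0,0])

```text
t: 15.0
ee_pos: [0.5945, -0.1909, 0.2272]
ee_rot: [-98.4, 29.7, 90.4]
contact_force: [-5.6, 1.1, -0.2]
finger_gap: -0.0003
```

```bash
python3 r.py
```

```text
ramtop 0.21559529293792423 star~ 3.492980470805053
phi 14.3 r 0.0669 F [-4.8  0.8  1.4] torque 0.332
```

step_arm(series=[0,0.4,1.2,-2.5,0,0,0,0,0.7,2.4,-5.1,0,0,0,0,0.7,2.4,-5.1,0,0,0,0,0.7,2.4,-5.1,0,0,0])

```text
t: 15.45
ee_pos: [0.5997, -0.1911, 0.2257]
ee_rot: [-98.4, 29.7, 90.4]
contact_force: [-4.4, 0.2, 1.9]
finger_gap: -0.0
```

step_arm(series=[0,0.5,1.4,-2.5,0,0,0,0,0.9,2.8,-4.9,0,0,0,0,0.9,2.8,-4.9,0,0,0,0,0.9,2.8,-4.9,0,0,0])

```text
t: 15.85
ee_pos: [0.6036, -0.1912, 0.2239]
ee_rot: [-98.3, 29.6, 90.6]
contact_force: [-8.0, -0.0, 2.5]
finger_gap: -0.0001
```

```bash
python3 r.py
```

```text
ramtop 0.21298748913101076 star~ 3.6668340579326175
phi 22.7 r 0.0666 F [-9.  -0.4  3.5] torque 0.643
```

step_arm(series=[0,0.3,0.8,-1.2,0,0,0,0,0.6,1.6,-2.5,0,0,0,0,0.6,1.6,-2.5,0,0,0])

```text
t: 16.2
ee_pos: [0.6053, -0.1913, 0.2228]
ee_rot: [-98.1, 29.6, 90.7]
contact_force: [-12.1, -0.6, 4.0]
finger_gap: -0.0001
```

```bash
python3 r.py
```

```text
ramtop 0.21229629117250182 star~ 3.7129139218332137
phi 24.4 r 0.0663 F [-11.4  -0.5   3.8] torque 0.789
```

step_arm(series=[0,0.2,0.5,-0.8,0,0,0,0,0.4,1.1,-1.7,0,0,0,0,0.4,1.1,-1.7,0,0,0,0,0.4,1.1,-1.7,0,0,0,0,0.4,1.1,-1.7,0,0,0,0,0.4,1.1,-1.7,0,0,0])

```text
t: 16.85
ee_pos: [0.6064, -0.1913, 0.2221]
ee_rot: [-98.1, 29.5, 90.8]
contact_force: [-13.6, -1.4, 4.3]
finger_gap: -0.0
```

```bash
python3 r.py; python3 - <<'E'
from h import *
R=Ro.from_matrix([[0,.159,-.987],[.866,-.494,-.079],[-.5,-.855,-.138]])
p,d=capture('side'); cv2.imwrite('pics/s5.png',cv2.resize(p[180:260,220:310],None,fx=8,fy=7,interpolation=cv2.INTER_CUBIC))
for a in range(24,-150,-10): print(a,end=' '); rel(peg(a),R,(peg(24),R))
E
```

```text
ramtop 0.21203357743474496 star~ 3.730428171017004
phi 25.5 r 0.0661 F [-13.3  -0.8   4.1] torque 0.909
24 [0.0, 0.0, 0.0] [0.0, 0.0, 0.0]
14 [-1.5, -5.0, 10.0] [0.0, 0.0, 0.0]
4 [-2.1, -8.5, 20.8] [0.0, 0.0, 0.0]
-6 [-1.6, -10.4, 32.0] [0.0, 0.0, 0.0]
-16 [-0.2, -10.5, 43.2] [0.0, 0.0, 0.0]
-26 [2.1, -8.9, 54.2] [0.0, 0.0, 0.0]
-36 [5.3, -5.6, 64.5] [0.0, 0.0, 0.0]
-46 [9.3, -0.7, 74.0] [0.0, 0.0, 0.0]
-56 [13.9, 5.5, 82.2] [0.0, 0.0, 0.0]
-66 [19.0, 13.0, 89.0] [0.0, 0.0, 0.0]
-76 [24.5, 21.6, 94.1] [0.0, 0.0, 0.0]
-86 [30.2, 30.8, 97.4] [0.0, 0.0, 0.0]
-96 [35.8, 40.5, 98.7] [0.0, 0.0, 0.0]
-106 [41.3, 50.4, 98.1] [0.0, 0.0, 0.0]
-116 [46.5, 60.2, 95.6] [0.0, 0.0, 0.0]
-126 [51.2, 69.5, 91.2] [0.0, 0.0, 0.0]
-136 [55.2, 78.1, 85.1] [0.0, 0.0, 0.0]
-146 [58.5, 85.8, 77.4] [0.0, 0.0, 0.0]
```

View pics/s5.png

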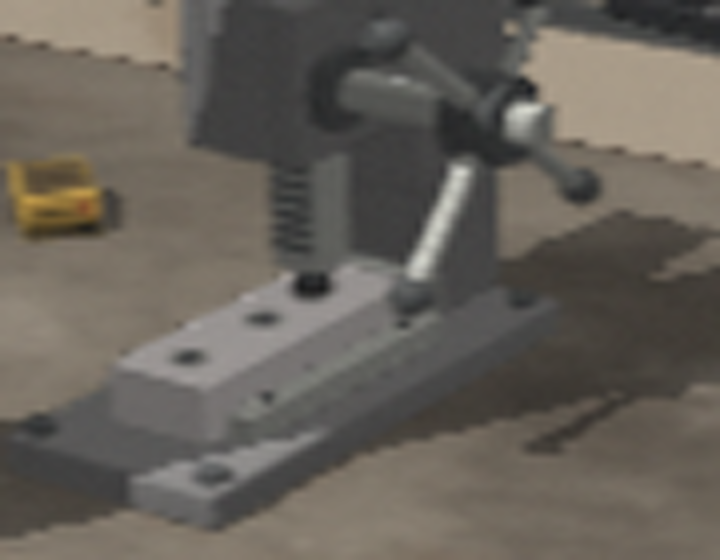

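The force keeps climbing at the pad's stiffness: torque 0.91 N m, so the ram bears with about 47 N. The nose at (312,285) is down at the bar and the force was held for over 0.2 s. The dowel is home, so I turn the wheel back with the spoke behind.

step_arm(series=[0,-1.5,-5,10,0,0,0,0,-2.1,-8.5,20.8,0,0,0,0,-1.6,-10.4,32,0,0,0,0,-0.2,-10.5,43.2,0,0,0,0,2.1,-8.9,54.2,0,0,0,0,5.3,-5.6,64.5,0,0,0,0,9.3,-0.7,74,0,0,0,0,13.9,5.5,82.2,0,0,0,0,19,13,89,0,0,0,0,24.5,21.6,94.1,0,0,0,0,24.5,21.6,94.1,0,0,0])

```text
t: 18.05
ee_pos: [0.5187, -0.1881, 0.1766]
ee_rot: [-98.2, 29.6, 90.5]
contact_force: [0.6, 0.1, 0.4]
finger_gap: -0.0002
```

```bash
python3 r.py; python3 -c "
from h import *
print(cur()[2]['joints'].round(1))"
```

```text
ramtop 0.22328744499913672 star~ 2.9801703333908867
phi -76.3 r 0.0607 F [ 0.3 -0.4 -0.3] torque 0.014
[-47.7  42.   79.8  37.2 106.8  28.1]
```

step_arm(series=[0,5.7,9.2,3.3,0,0,0,0,11.3,18.9,4.6,0,0,0,0,16.8,28.8,4,0,0,0,0,22,38.6,1.5,0,0,0,0,26.7,47.9,-2.9,0,0,0,0,30.7,56.5,-9,0,0,0,0,30.7,56.5,-9,0,0,0,0,30.7,56.5,-9,0,0,0])

```text
t: 18.9
ee_pos: [0.5375, -0.1887, 0.1144]
ee_rot: [-98.4, 29.8, 90.4]
contact_force: [-0.8, -0.4, -0.6]
finger_gap: 0.0004
```

```bash
python3 r.py; python3 -c "
from h import *
print(cur()[2]['joints'].round(1))"
```

```text
ramtop 0.24045507295878316 star~ 1.8356618027477911
phi -139.7 r 0.0626 F [-0.7 -0.9  0.7] torque -0.06
[-46.7  46.8  79.6  37.3 102.5  25.7]
```

step_arm(series=[0,-3,-5,4,0,0,0,0,-3,-5,4,0,0,0,0,-50,-5,4,0,0,0,0,-100,-5,4,0,0,0,0,-150,-5,4,0,0,0,0,-160,-5,4,0,0,0,0,-160,-5,4,0,0,0,0,-160,-5,4,0,0,0])

```text
t: 19.75
ee_pos: [0.5331, -0.3246, 0.198]
ee_rot: [-98.3, 29.7, 90.4]
contact_force: [-0.4, -0.2, 0.0]
finger_gap: 0.0001
```

```bash
python3 r.py; python3 - <<'E'
from h import *
p,d=capture('side'); a=cv2.resize(p[150:260,205:315],None,fx=5,fy=5,interpolation=cv2.INTER_CUBIC); cv2.imwrite('pics/s6.png',a)
p0=cv2.imread('pics/top0.png'); p,d=capture('top'); cv2.imwrite('pics/t6.png',p)
E
```

```text
ramtop 0.2399141201854328 star~ 1.8717253209711489
phi -51.9 r 0.0572 F [0.6 0.5 0.1] torque -0.026
```

View pics/s6.png

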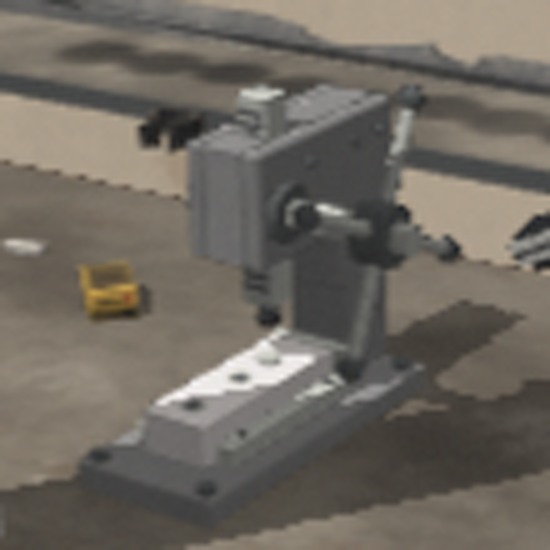

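View pics/t6.png

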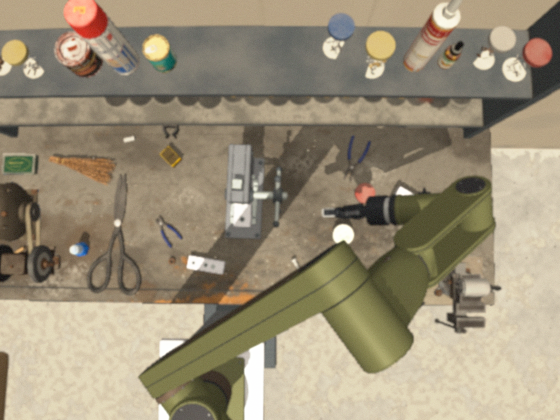

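The side crop shows the dowel head flat on the bar at (270,358), the ram nose well above it at (267,315), and the bar at the stop. In the top view the jar at (365,193), pot at (343,235), bolt at (296,263), carton at (171,155) and nut at (172,260) are where they were. The arm touches nothing.

```bash
python3 -c "
from h import *
print(manip.finish_job())"
```

```text
the job is handed in; nothing more can be done
None
```

I slid the bar to the back stop, pressed the dowel home, turned the wheel back and handed the job in at about 20 s. No verdict was reported.

- **Bar at the stop:** I pushed the middle-sized bar between the press rails. The force rose to 6 N with no further motion, and the top camera then put the bar's front at x 0.498 m, as expected for the stop.
- **Dowel driven home:** I turned the wheel in two strokes. The force rose from the driving level at the slope of the stiff pad, and I held a torque of about 0.9 N m for over 0.2 s. That is roughly 47 N of ram force by my estimate, since it is not measured directly.
- **Ram backed off:** The ram's top rose about 28 mm from the pressed position, so the pad should stand about 25 mm clear of the dowel.

**Last checks:** The side picture showed the dowel head flat on the bar with the ram well clear. The bystanders were in place in the top view, compared by eye, and the arm's contact force was near zero. Star-angle estimates from the ram's height and from the finger position agreed to within about 0.1 rad. No check failed.

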